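# Open the test box's flush vent and fit the probe

### The arm

A 6-joint arm with a two-finger parallel gripper is mounted at the origin on the work surface. World frame = base frame: x ahead of the robot, y to its left, z up, the work surface at z = 0. Lengths are in mm, angles in rad, forces in N, time in s.
With the tool pointing down it reaches from about 350 to 875 mm from the base axis. Payload 4.2 kg.
Tool frame: the origin (TCP) lies on the centre line of the jaws, within the pads' length; the fingertips stand 19 mm ahead of it and the grasp point (between the pads) is the TCP; z points along the fingers, y is the direction in which the jaws open and shut (so a half turn about z gives the same grasp; the last joint's range is limited). The gripper opens to 87 mm and grips with 3 to 60 N. Pads are 19 mm wide; open, the fingers measure 117 mm over their backs; the gripper's body (75 mm by 190 mm) begins 51 mm behind the grasp point.
Start: joints at [1.383, 0.385, 0.008, 0, -1.194, -0.259], TCP at [270.018, 563.64, 241.55] pointing down, gripper open.
Joint ranges: [-3.14, 3.14], [-1.21, 2.06], [-1.07, 1.41], [-3.16, 2.05], [-2.99, -0.16], [-3.1, 3.1]. Speed limits (rad/s): [2.79, 2.79, 3.14, 3.14, 3.14, 3.14].

### API

Orientations are given as a unit quaternion [w, x, y, z].
In Python, from bench import robot gives the robot as it stands. The module is installed in compiled form; this text tells all that it offers.
- The arm moves only by the tool step_arm, never from a script. Its argument "commands" is a list of rows, each a list of 3 entries, a list of its own where there are three numbers: the shift along the tool's x, y, z in mm, then the turn, a rotation vector about the tool's x, y, z in degrees, then the opening in per cent of the stroke, from 0 (shut) to 100 (fully open). A call has 1 to 20 rows; each row is the pose to reach, as a shift and turn from the pose commanded when the call began, along the tool's axes at that moment; what a row does not reach only later rows make up. A row lasts 1/12 s, in which the tool goes at most 41.7 mm and 7.16 degrees, less where a joint would pass 70% of its speed; a pose out of reach is approached as far as the arm can. A call with a gripper value outside its range is refused whole. The fingers move at their own pace and stop on an object; "newtons" is the grip in N (left out, the last holds). Time passes only in rows, so rows that repeat a pose let the fingers close. It gives the time, the measured TCP pose, the force and the opening at its end, in the units of the state.
- robot.state(): the state, without advancing time (a new reading comes with each control period).
- robot.capture(name): name is "side" or "top"; returns (picture, depth): 384x512x3 uint8, red, green, blue; 384x512 float32, mm along the optical axis (not along the pixel's ray), 0 where there is no reading.
- robot.camera_model(name): a dict with "camera_matrix" (3x3 intrinsics, pixels), "R" (3x3) and "t" (3): a world point X has camera coordinates R X + t. Camera axes: x right, y down, z forward; pixel columns grow to the right and rows downward; lengths in mm; the calibration is good to about 2 mm. A picture is of the moment at which its call begins. camera_model takes no time and is no camera call.
- robot.job_done(): hands the job in, once; it reports no verdict.
Trained networks look in the newest picture that a camera, given by its name, has taken for a name from the list of things; names that differ only in an ending like _2 or _b are one class to them, and where a whole thing is asked for, a point or a joint stands for the part that bears it (a point fixed in the world has none). Each returns a list of dicts, best first, with "confidence" (0 to 1); they miss things now and then, are a little off and sometimes report something else, mostly with a low value. They report only what shows in the picture. A call takes as long as a camera call. They do not tell look-alikes from the thing itself.
- robot.regions_of(label, camera): "pixels" (384x512 bool, what is visible of it) and "box" ([left, top, right, bottom] in pixels, round what is visible of it).
The state is a dict: "time": time; "joint_pos": joint angles; "dq": joint speeds; "joint_torque": joint torques, N m; "position": TCP position; "tcp_rot": TCP orientation; "contact_force": force on the tool from outside, world axes, zero at the start; "wrist_torque": the same for the moment, N m; "finger_gap": opening from 0.0 (shut) to 1.0 (fully open).
Only numpy, scipy, OpenCV 4.12 (cv2) and the standard library are available. Lean on these libraries where they do the work, as an engineer would, in place of code of your own. Each camera call takes 0.05 s, during which the arm holds its last target.

### The job

On the insulated test box, press the flush vent shutter down lightly with the fingertips and drag it fully open to its stop; its thin plate and frame crack if pushed with more than 20 N (about 2 kg). Then take the probe out of its wooden stand, put it upright and fully home in the port that the shutter uncovered, and let go. Leave the shutter open and do not disturb the jar, the blue dish or the yellow ring.

Things in the scene. Friction and masses are not known exactly. Their poses are not given: they have to be found in the camera images.
- box: Plywood box with cork strips, fixed to the bench, 180 (x) x 280 (y) x 86 mm high; origin at the centre of its underside, z up. An aluminium vent frame in its top (nominal top 91 mm over the bench) has a window 72 mm wide in x, from y = -95 to +95 mm, in which a shutter slides along y. The frame sits askew: tilted about the box's x axis by an unmeasured angle of up to 0.05 rad either way.
- vent_mid (a point): Point fixed in the middle of the box's top, 88 mm over the bench: the height there of the unpressed shutter's top face, 3 mm below the frame's top. The frame's unmeasured tilt pivots just below this point, so the shutter's track rises or falls along the box's y by up to 5 mm per 100 mm. Axes as the box.
- port (a point): Centre of the mouth of the port, a round hole 22 mm in diameter, 55 mm deep, chamfered 2 mm, with an orange collar, in the chamber floor 65 mm over the bench, at x = 0, y = +55 mm in the box frame. The shutter covers it until opened. Axes as the box.
- probe: Loose upright probe, 120 mm tall, about 90 g; origin at the bottom of its tip, z up along it. Steel shaft 18 mm in diameter from 0 to 45 mm (tip tapered), white flange 32 mm in diameter from 45 to 51 mm, red grip 24 mm in diameter from 51 to 120 mm. Fully home, its flange lies on the floor round the port, origin 45 mm below port. Held at 100 to 110 mm, fingers clear the frame.
- stand: Wooden block fixed to the bench, 70 x 70 x 55 mm high, origin at the centre of its underside; a 22 mm hole 50 mm deep in its top holds the probe, whose flange rests on the block. Left or right of the box.
- jar: Loose glass jar with a white lid, 60 mm in diameter, 100 mm tall, origin at the centre of its underside; a bystander, on the other side of the box from the stand.
- dish: Loose blue bowl, 100 mm in diameter, 45 mm high, origin at the centre of its underside; a bystander beyond the box.
- coil: Loose yellow ring, 70 mm in diameter, 25 mm high, origin at the centre of its underside; a bystander beyond the box.
- vent (a joint): Shutter travel (m) towards the box's -y: 0 closed (starts 0 to 0.012), 0.100 fully open at its stop. A flat black and blue plate, 71 (x) x 120 (y) x 4 mm, no handle, centre at x = 0, y = 50 mm - travel in the box frame. Moving it takes 6 N along the track; fingertip friction on it is about 0.8 to 1.2. It stays where left and sinks on a springy gasket 1 mm per 8 N pressed.
There are look-alikes about, which are no part of the job. Of the things that look like the probe, the larger one is meant.

How it is judged:
By the outcome, as a careful person would: the job done as asked, in the order asked, and still so for the second after the job is handed in, with the robot touching nothing.
It also fails if it takes over 72 s, if anything falls off the work surface, if the arm or the gripper's body presses on something with over 40 N, if the wrist force passes 120 N, or if a joint passes its speed limit or range.

## Working session

There is one attempt and no reset: what is moved stays moved. The work goes in short steps, Python scripts to look and compute and a tool call to move; the robot and the scene stay as the last step left them, time stands still between calls to the robot, and variables do not carry over. Pictures are saved under pics/ and viewed, and the job is handed in when it is done.

Besides the shell and the picture viewer there is one more tool, called after "Emit:" by a JSON object that holds its "op" and its "data", one argument or row to a line. step_arm: Moves the arm, as the interface text tells. Its arguments: {"type":"object","properties":{"commands":{"type":"array","items":{"type":"array"}},"newtons":{"type":"number"}},"required":["commands"]}

```bash
mkdir -p pics; cat > h.py <<'E'
import numpy as np, cv2
from bench import robot
def cam(n):
    m=robot.camera_model(n); return np.array(m["camera_matrix"]),np.array(m["R"]),np.array(m["t"]).ravel()
def cloud(n,d):
    K,R,t=cam(n); v,u=np.mgrid[0:384,0:512]
    P=np.stack([(u-K[0,2])/K[0,0]*d,(v-K[1,2])/K[1,1]*d,d],-1)
    W=(P-t)@R; W[d<=0]=np.nan; return W
def proj(n,X):
    K,R,t=cam(n); c=R@np.asarray(X,float)+t; p=K@c; return p[:2]/p[2]
def snap(n,name):
    im,d=robot.capture(n); np.savez(f"{name}.npz",im=im,d=d); cv2.imwrite(f"pics/{name}.png",cv2.cvtColor(im,cv2.COLOR_RGB2BGR)); return im,d
E
python3 - <<'E'
from h import *
for n in("top","side"):
    snap(n,n+"0")
    K,R,t=cam(n); print(n,K.round(1).tolist(),(-R.T@t).round(),R[2].round(2))
print(robot.state())
E
```

```text
top [[417.7, 0.0, 251.0], [0.0, 417.7, 202.1], [0.0, 0.0, 1.0]] [ 463.  -22. 1198.] [ 0.11  0.01 -0.99]
side [[357.7, 0.0, 252.2], [0.0, 357.7, 189.3], [0.0, 0.0, 1.0]] [461. 695. 699.] [ 0.13 -0.74 -0.66]
{'time': 0.1, 'joint_pos': array([ 1.38258268e+00,  3.85486879e-01,  6.72979659e-03, -4.57370643e-04,
       -1.19398073e+00, -2.58591335e-01]), 'dq': array([-2.61652456e-05, -1.62102025e-03,  1.66977741e-03,  1.75556837e-03,
        7.24710907e-04,  3.11225794e-04]), 'joint_torque': array([-2.77858317e-04, -3.91690350e+01,  1.87935716e+01,  4.23190311e+00,
        1.34769853e-02, -7.18409456e-05]), 'position': array([269.81799117, 563.18979977, 240.54847043]), 'tcp_rot': array([ 9.77618320e-04,  9.75130104e-01, -2.21630984e-01, -1.78275425e-04]), 'contact_force': array([-0.36143674, -0.63788115, -0.53455291]), 'wrist_torque': array([ 0.01922245,  0.01667235, -0.01672455]), 'finger_gap': 1.00087695246414}
```

View pics/top0.png

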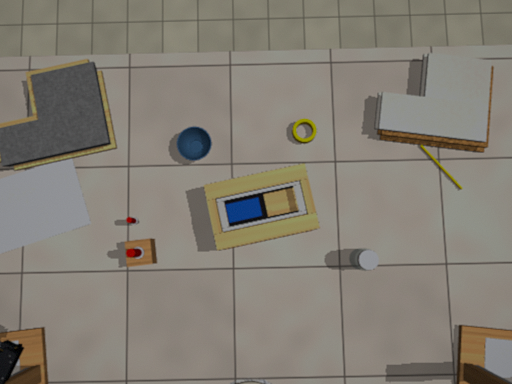

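View pics/side0.png

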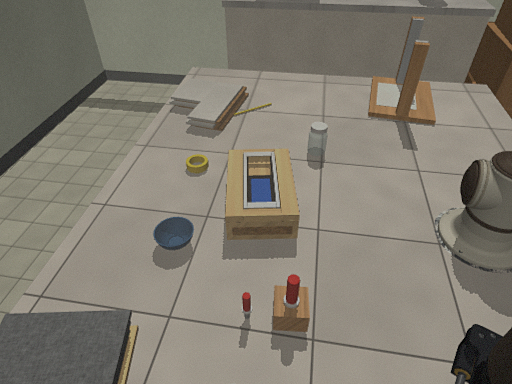

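Top view: the robot sits at the bottom and +x points up. The box is at (262,207), with the blue and black shutter on its left (+y) half. Probe candidates are the large red probe in the wooden block at top (134,253) / side (292,290), and a small red one at top (131,220) / side (247,302). I choose the large one in the stand. The jar is at (366,259), the dish at (194,143) and the ring at (304,130).

```bash
python3 - <<'E'
from h import *
z=np.load("top0.npz"); im,d=z["im"],z["d"]; W=cloud("top",d)
cv2.imwrite("pics/crop1.png",cv2.cvtColor(cv2.resize(im[155:275,110:330],None,fx=3.6,fy=3.6,interpolation=cv2.INTER_CUBIC),cv2.COLOR_RGB2BGR))
s=np.load("side0.npz")
cv2.imwrite("pics/crop2.png",cv2.cvtColor(cv2.resize(s["im"][255:345,220:340],None,fx=5,fy=5,interpolation=cv2.INTER_CUBIC),cv2.COLOR_RGB2BGR))
for n in("top","side"):
  WW=cloud(n,np.load(n+"0.npz")["d"])
  # box & port regions
  for l in("box","stand","probe","jar","dish","coil","vent"):
    for r in robot.regions_of(l,n)[:3]:
        if r["confidence"]<.3: continue
        p=WW[r["pixels"]]; p=p[~np.isnan(p[:,0])]
        print(n,l,round(r["confidence"],2),np.round(r["box"]),np.median(p,0).round(1),np.percentile(p,[3,97],axis=0).round(0).tolist())
        np.save(f"m_{n}_{l}_{int(r['box'][0])}.npy",r["pixels"])
E
```

```text
top box 0.69 [204. 163. 317. 250.] [568.4 -39.8  85.7] [[476.0, -172.0, 61.0], [662.0, 92.0, 93.0]]
top box 0.6 [124. 241. 155. 269.] [452.4 282.4  54.5] [[421.0, 261.0, 8.0], [488.0, 329.0, 59.0]]
top stand 0.69 [122. 239. 155. 268.] [457.9 279.9  54.4] [[422.0, 260.0, -0.0], [490.0, 329.0, 59.0]]
top probe 0.67 [126. 247. 146. 259.] [454.  290.5 104.7] [[440.0, 283.0, 55.0], [467.0, 306.0, 133.0]]
top probe 0.64 [128. 215. 139. 225.] [541.4 310.5  61. ] [[534.0, 306.0, 31.0], [549.0, 319.0, 84.0]]
top jar 0.64 [349. 251. 379. 271.] [ 424.5 -305.6   97.7] [[399.0, -340.0, 9.0], [448.0, -286.0, 103.0]]
top jar 0.43 [175. 130. 212. 164.] [764.1 149.2  19.6] [[717.0, 104.0, 3.0], [799.0, 188.0, 46.0]]
top dish 0.81 [175. 127. 211. 164.] [763.2 149.3  19.4] [[717.0, 105.0, 2.0], [800.0, 189.0, 46.0]]
top coil 0.78 [291. 123. 314. 142.] [ 791.2 -171.8   23.5] [[760.0, -201.0, 6.0], [822.0, -140.0, 28.0]]
top vent 0.83 [225. 192. 268. 226.] [561.9   1.2  86.7] [[527.0, -49.0, 83.0], [598.0, 50.0, 91.0]]
top vent 0.63 [290. 123. 313. 141.] [ 794.6 -172.    23.2] [[760.0, -200.0, 0.0], [826
[... 156 characters left out ...]
] [455.8 319.9  53.2] [[422.0, 265.0, 3.0], [491.0, 333.0, 56.0]]
side probe 0.77 [244. 292. 254. 319.] [544.3 319.3  56.8] [[538.0, 310.0, 10.0], [552.0, 323.0, 82.0]]
side probe 0.58 [284. 278. 304. 309.] [457.2 303.3  99.3] [[444.0, 288.0, 57.0], [469.0, 309.0, 130.0]]
side jar 0.9 [306. 121. 327. 161.] [ 425.9 -296.5   60.6] [[396.0, -356.0, -0.0], [453.0, -287.0, 100.0]]
side dish 0.88 [151. 218. 196. 252.] [769.4 127.5  23.8] [[721.0, 98.0, 2.0], [805.0, 188.0, 44.0]]
side coil 0.58 [185. 158. 211. 170.] [ 795.5 -161.5   17.7] [[763.0, -200.0, 1.0], [825.0, -138.0, 25.0]]
side vent 0.75 [248. 172. 277. 205.] [ 5.649e+02 -2.000e-01  8.570e+01] [[530.0, -56.0, 83.0], [601.0, 50.0, 88.0]]
```

View pics/crop1.png

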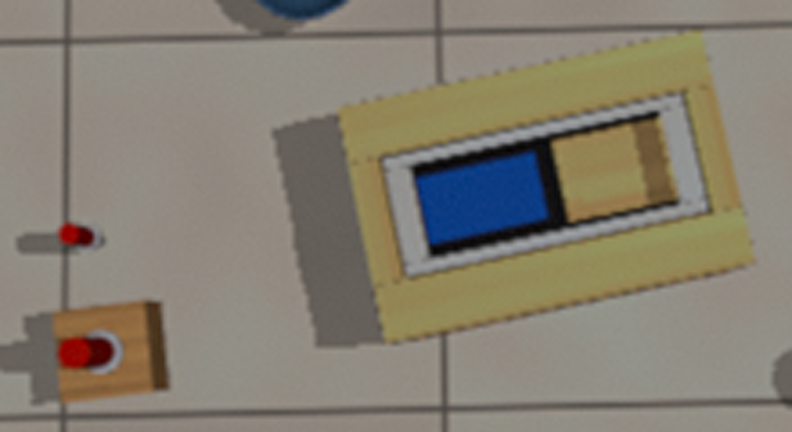

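View pics/crop2.png

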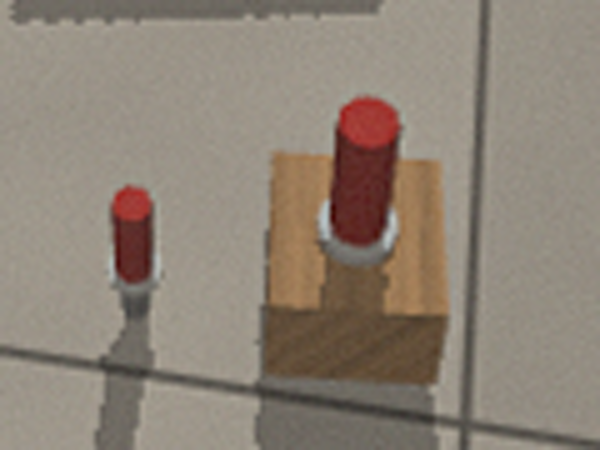

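The crop confirms it: the large probe is in the stand, the small one stands free. Now I'll measure the box, shutter tilt and probe accurately.

```bash
cat > fit.py <<'E'
from h import *
def boxfit(n,f):
    W=cloud(n,np.load(f)["d"]); m=(W[...,2]>79)&(W[...,2]<97)&(abs(W[...,1]+40)<170)&(abs(W[...,0]-565)<150)
    k,l,st,_=cv2.connectedComponentsWithStats(m.astype(np.uint8)); i=1+np.argmax(st[1:,4]); m=l==i
    c,hull=None,cv2.findContours(m.astype(np.uint8),0,1)[0]
    P=W[m][:,:2].astype(np.float32)
    c,s,a=cv2.minAreaRect(P); return c,s,a,W
if __name__=="__main__":
  for n in("top","side"):
    c,s,a,W=boxfit(n,n+"0.npz"); print(n,c,s,a)
E
python3 - <<'E'
from fit import *
for n in("top","side"):
    c,s,a,W=boxfit(n,n+"0.npz"); print(n,np.round(c,1),np.round(s,1),a)
    th=np.deg2rad(a if a<45 else a-90)
    c=np.array(c); ex=np.array([np.cos(th),np.sin(th)]); ey=np.array([-ex[1],ex[0]])
    L=np.stack([(W[...,:2]-c)@ex,(W[...,:2]-c)@ey,W[...,2]],-1)
    im=np.load(n+"0.npz")["im"].astype(int)
    blue=(im[...,2]>im[...,0]+50)&(abs(L[...,0])<60)&(abs(L[...,1])<120)
    p=L[blue]; p=p[~np.isnan(p[:,0])]; print("blue",np.percentile(p,[2,50,98],axis=0).round(1).tolist())
    A=np.c_[p[:,1],np.ones(len(p))]; q=p[abs(p[:,2]-np.median(p[:,2]))<6]
    print(" plane z=",np.linalg.lstsq(np.c_[q[:,1],q[:,0],np.ones(len(q))],q[:,2],rcond=None)[0])
    gray=(im.max(-1)-im.min(-1)<25)&(im.min(-1)>110)&(abs(L[...,0])<55)&(abs(L[...,1])<125)&(L[...,2]>80)
    p=L[gray]; print("frame",np.percentile(p,[2,98],axis=0).round(1).tolist(),np.linalg.lstsq(np.c_[p[:,1],p[:,0],np.ones(len(p))],p[:,2],rcond=None)[0])
    yel=(abs(L[...,0])>60)&(abs(L[...,0])<85)&(abs(L[...,1])<130)
    print("topz",np.nanmedian(L[yel][:,2]))
    b=(abs(W[...,0]-463)<250)&(W[...,2]<20)&(W[...,2]>-20);print("bench",np.nanmedian(W[b][:,2]))
    red=(im[...,0]>2.2*im[...,1])&(im[...,0]>90)
    for lo,hi in((55,200),):
        m=red&(abs(W[...,0]-455)<35)&(abs(W[...,1]-295)<40)
        p=W[m]; print("red n",len(p),np.nanpercentile(p,[2,50,98],axis=0).round(1).tolist())
        t=p[p[:,2]>np.nanpercentile(p[:,2],97)-4]; print(" top face",len(t),np.nanmean(t,0).round(1),cv2.minEnclosingCircle(t[:,:2].astype(np.float32)))
    m=(abs(W[...,0]-455)<60)&(abs(W[...,1]-295)<60)&(abs(W[...,2]-55)<4)
    print("stand",cv2.minAreaRect(W[m][:,:2].astype(np.float32)))
E
```

```text
top [570.7 -39.8] [180.3 280.7] 11.026366233825684
blue [[-24.0, 2.7, 81.9], [0.6, 46.4, 86.6], [25.3, 89.5, 91.1]]
 plane z= [-2.47033386e-02 -5.94578081e-03  8.77794987e+01]
frame [[-44.1, -112.3, 84.6], [43.9, 110.9, 96.6]] [-2.62268298e-02  6.63768812e-04  9.05469457e+01]
topz 85.715158149596
bench -0.08243532553086169
red n 65 [[446.3, 285.7, 123.8], [454.3, 295.3, 129.8], [464.2, 305.6, 134.0]]
 top face 36 [454.7 295.6 131.3] ((454.5728759765625, 295.58526611328125), 10.766266822814941)
stand ((454.0612487792969, 297.0165100097656), (69.83521270751953, 72.59581756591797), 5.659269332885742)
side [573.2 -42.1] [180.3 285. ] 10.985649108886719
blue [[-23.2, 4.3, 83.3], [0.5, 48.7, 85.7], [23.4, 89.2, 88.2]]
 plane z= [-2.36162331e-02 -4.90184100e-04  8.68261545e+01]
frame [[-43.7, -111.7, 85.0], [43.5, 113.5, 94.0]] [-2.59426705e-02 -1.71409200e-03  8.97166423e+01]
topz 84.82135611250078
bench -1.006290361586262
red n 173 [[448.9, 286.2, 66.3], [458.4, 303.5, 127.5], [467.3, 307.3, 131.4]]
 top face 91 [457.6 296.  129.2] ((457.56805419921875, 295.6393127441406), 11.161805152893066)
stand ((456.9912109375, 295.19036865234375), (69.86707305908203, 72.10702514648438), 6.603019714355469)
```

Box centre ≈ (572,-41), yaw ≈ 11°, and the track falls about 0.025 along box +y. The probe axis is at ≈ (456,296). Next: fingers shut, hover over the shutter.

```bash
cat >> h.py <<'E'
from scipy.spatial.transform import Rotation as Ro
C=np.array([571.8,-41.0]); TH=np.deg2rad(11.0)
def b2w(x,y): return C+np.array([np.cos(TH)*x-np.sin(TH)*y, np.sin(TH)*x+np.cos(TH)*y])
def to(p,yaw=None,ref=None):
    s=robot.state(); R=Ro.from_quat(np.r_[s["tcp_rot"][1:],s["tcp_rot"][0]])
    sh=R.inv().apply(np.asarray(p)-s["position"])
    # pointing-down target with tool x at yaw
    out=sh.round(1).tolist()
    if yaw is not None:
        T=Ro.from_matrix(np.array([[np.cos(yaw),np.sin(yaw),0],[np.sin(yaw),-np.cos(yaw),0],[0,0,-1]]))
        out=(out,np.rad2deg((R.inv()*T).as_rotvec()).round(2).tolist())
    print("t",round(s["time"],2),"pos",s["position"].round(1),"F",s["contact_force"].round(2),"gap",round(s["finger_gap"],3),"q",s["joint_pos"].round(2)); print("->",out)
E
python3 -c "
from h import *
p=b2w(0,48); print(p); to([*p,150],TH)"
```

```text
[562.64116822   6.11810481]
t 0.8 pos [270.  563.6 241.6] F [ 0.3   0.74 -0.79] gap 1.0 q [ 1.38  0.38  0.01 -0.   -1.19 -0.26]
-> ([504.8, 376.3, 91.5], [-0.0, 0.0, -36.6])
```

Emit:
{"op": "step_arm", "data": {
  "commands": [
    [[101,75,0],[0,0,-7.3],0],
    [[202,150.5,0],[0,0,-14.6],0],
    [[303,226,0],[0,0,-22],0],
    [[404,301,0],[0,0,-29.3],0],
    [[504.8,376.3,0],[0,0,-36.6],0],
    [[504.8,376.3,0],[0,0,-36.6],0],
    [[504.8,376.3,0],[0,0,-36.6],0],
    [[504.8,376.3,0],[0,0,-36.6],0],
    [[504.8,376.3,0],[0,0,-36.6],0],
    [[504.8,376.3,0],[0,0,-36.6],0],
    [[504.8,376.3,0],[0,0,-36.6],0],
    [[504.8,376.3,0],[0,0,-36.6],0],
    [[504.8,376.3,0],[0,0,-36.6],0],
    [[504.8,376.3,40],[0,0,-36.6],0],
    [[504.8,376.3,80],[0,0,-36.6],0],
    [[504.8,376.3,91],[0,0,-36.6],0],
    [[504.8,376.3,91],[0,0,-36.6],0],
    [[504.8,376.3,91],[0,0,-36.6],0]
  ],
  "newtons": 20
}}

```text
time: 2.3
position: [561.4, 4.5, 147.7]
tcp_rot: [0.001, 0.996, 0.094, -0.003]
contact_force: [0.1, 0.6, 0.8]
finger_gap: 0.008
```

```bash
python3 -c "
from h import *
p=b2w(0,48); to([*p,112],TH)
snap('top','top1');im,d=snap('side','side1')
cv2.imwrite('pics/s1c.png',cv2.cvtColor(cv2.resize(im[80:260,180:360],None,fx=3.3,fy=3.3),cv2.COLOR_RGB2BGR))
for i in range(4):
  robot.capture('top');print(robot.state()['contact_force'].round(2))
"
```

```text
t 2.3 pos [561.4   4.5 147.7] F [0.1  0.56 0.77] gap 0.008 q [ 0.3   0.37 -0.28 -0.   -0.93  1.46]
-> ([1.8, -1.4, 35.7], [0.03, 0.37, -0.16])
[-0.68  0.07  0.78]
[0.07 0.4  0.71]
[ 0.27 -0.31  0.36]
[-0.62 -0.49 -0.58]
```

View pics/s1c.png

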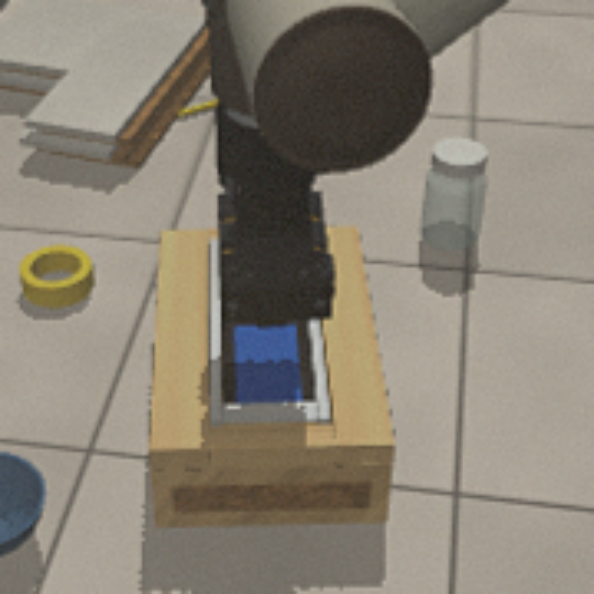

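Shut fingertips hover over the blue plate (crop ≈ (270,320)). I'll descend to just above it, then creep down watching the force.

Emit:
{"op": "step_arm", "data": {
  "commands": [
    [[1,-0.7,15],[0,0.3,0],0],
    [[1,-0.7,30],[0,0.3,0],0],
    [[1,-0.7,36],[0,0.3,0],0],
    [[1,-0.7,38],[0,0.3,0],0],
    [[1,-0.7,38],[0,0.3,0],0],
    [[1,-0.7,38],[0,0.3,0],0],
    [[1,-0.7,38],[0,0.3,0],0]
  ]
}}

```text
time: 3.18
position: [564.2, 7.3, 113.6]
tcp_rot: [-0.0, 0.995, 0.096, 0.004]
contact_force: [-0.2, 0.1, 0.2]
finger_gap: 0.006
```

Emit:
{"op": "step_arm", "data": {
  "commands": [
    [[0,0,0.5],[0,0,0],0],
    [[0,0,1],[0,0,0],0],
    [[0,0,1],[0,0,0],0]
  ]
}}

```text
time: 3.43
position: [563.6, 7.0, 111.7]
tcp_rot: [-0.0, 0.995, 0.096, 0.003]
contact_force: [-0.2, -0.3, -0.1]
finger_gap: 0.007
```

Emit:
{"op": "step_arm", "data": {
  "commands": [
    [[0,0,1],[0,0,0],0],
    [[0,0,2],[0,0,0],0],
    [[0,0,3],[0,0,0],0],
    [[0,0,3],[0,0,0],0],
    [[0,0,3],[0,0,0],0]
  ]
}}

```text
time: 3.85
position: [563.5, 7.0, 108.4]
tcp_rot: [-0.0, 0.995, 0.096, 0.002]
contact_force: [0.6, -0.1, 0.2]
finger_gap: 0.006
```

Emit:
{"op": "step_arm", "data": {
  "commands": [
    [[0,0,0.5],[0,0,0],0],
    [[0,0,1],[0,0,0],0],
    [[0,0,1],[0,0,0],0],
    [[0,0,1],[0,0,0],0]
  ]
}}

```text
time: 4.18
position: [563.5, 7.0, 107.5]
tcp_rot: [-0.0, 0.995, 0.096, 0.003]
contact_force: [0.2, 0.7, -0.3]
finger_gap: 0.005
```

Emit:
{"op": "step_arm", "data": {
  "commands": [
    [[0,0,0.4],[0,0,0],0],
    [[0,0,0.7],[0,0,0],0],
    [[0,0,0.7],[0,0,0],0],
    [[0,0,0.7],[0,0,0],0]
  ]
}}

```text
time: 4.52
position: [563.5, 7.1, 106.8]
tcp_rot: [-0.0, 0.995, 0.096, 0.003]
contact_force: [0.4, -0.6, -0.5]
finger_gap: 0.006
```

Emit:
{"op": "step_arm", "data": {
  "commands": [
    [[0,0,0.3],[0,0,0],0],
    [[0,0,0.6],[0,0,0],0],
    [[0,0,0.6],[0,0,0],0],
    [[0,0,0.6],[0,0,0],0]
  ]
}}

```text
time: 4.85
position: [563.6, 7.1, 106.2]
tcp_rot: [-0.0, 0.995, 0.096, 0.003]
contact_force: [0.8, -0.4, 0.4]
finger_gap: 0.005
```

Emit:
{"op": "step_arm", "data": {
  "commands": [
    [[0,0,0.3],[0,0,0],0],
    [[0,0,0.5],[0,0,0],0],
    [[0,0,0.5],[0,0,0],0],
    [[0,0,0.5],[0,0,0],0]
  ]
}}

```text
time: 5.18
position: [563.6, 7.1, 105.9]
tcp_rot: [-0.0, 0.995, 0.096, 0.003]
contact_force: [-0.3, 0.4, 1.5]
finger_gap: 0.006
```

Emit:
{"op": "step_arm", "data": {
  "commands": [
    [[0,0,0.3],[0,0,0],0],
    [[0,0,0.5],[0,0,0],0],
    [[0,0,0.5],[0,0,0],0],
    [[0,0,0.5],[0,0,0],0]
  ]
}}

```text
time: 5.52
position: [563.6, 7.1, 105.5]
tcp_rot: [-0.0, 0.995, 0.096, 0.003]
contact_force: [-0.8, 0.7, 4.5]
finger_gap: 0.006
```

Emit:
{"op": "step_arm", "data": {
  "commands": [
    [[0,0,0.3],[0,0,0],0],
    [[0,0,0.3],[0,0,0],0],
    [[0,0,0.3],[0,0,0],0]
  ]
}}

```text
time: 5.77
position: [563.7, 7.1, 105.3]
tcp_rot: [-0.0, 0.995, 0.096, 0.003]
contact_force: [-1.6, 0.4, 4.9]
finger_gap: 0.007
```

Emit:
{"op": "step_arm", "data": {
  "commands": [
    [[0,0,0.3],[0,0,0],0],
    [[0,0,0.6],[0,0,0],0],
    [[0,0,0.6],[0,0,0],0],
    [[0,0,0.6],[0,0,0],0]
  ]
}}

```text
time: 6.1
position: [563.6, 7.1, 105.0]
tcp_rot: [-0.0, 0.995, 0.096, 0.003]
contact_force: [-3.2, 0.5, 7.2]
finger_gap: 0.006
```

Emit:
{"op": "step_arm", "data": {
  "commands": [
    [[0,0,0.3],[0,0,0],0],
    [[0,0,0.3],[0,0,0],0],
    [[0,0,0.3],[0,0,0],0]
  ]
}}

```text
time: 6.35
position: [563.7, 7.0, 104.9]
tcp_rot: [-0.0, 0.995, 0.096, 0.003]
contact_force: [-2.7, -0.4, 7.3]
finger_gap: 0.005
```

Emit:
{"op": "step_arm", "data": {
  "commands": [
    [[0,0,0.3],[0,0,0],0],
    [[0,0,0.6],[0,0,0],0],
    [[0,0,0.6],[0,0,0],0],
    [[0,0,0.6],[0,0,0],0]
  ]
}}

```text
time: 6.68
position: [563.7, 7.0, 104.6]
tcp_rot: [-0.0, 0.995, 0.096, 0.003]
contact_force: [-3.2, 0.3, 8.8]
finger_gap: 0.003
```

Emit:
{"op": "step_arm", "data": {
  "commands": [
    [[0,1.5,0],[0,0,0],0],
    [[0,3,-0.1],[0,0,0],0],
    [[0,4.5,-0.1],[0,0,0],0],
    [[0,6,-0.15],[0,0,0],0]
  ]
}}

```text
time: 7.02
position: [564.7, 2.3, 104.7]
tcp_rot: [-0.001, 0.995, 0.096, 0.003]
contact_force: [-4.3, 5.4, 9.5]
finger_gap: 0.007
```

Emit:
{"op": "step_arm", "data": {
  "commands": [
    [[-0.3,2,0.2],[0,0,0],0],
    [[-0.6,4,0.2],[0,0,0],0],
    [[-0.8,6,0.2],[0,0,0],0],
    [[-0.8,8,0.15],[0,0,0],0],
    [[-0.8,10,0.1],[0,0,0],0]
  ]
}}

```text
time: 7.43
position: [566.5, -7.5, 104.9]
tcp_rot: [-0.001, 0.995, 0.096, 0.004]
contact_force: [-3.9, 6.2, 9.3]
finger_gap: 0.007
```

Emit:
{"op": "step_arm", "data": {
  "commands": [
    [[-0.3,2,0.2],[0,0,0],0],
    [[-0.6,4.5,0.2],[0,0,0],0],
    [[-0.8,7,0.1],[0,0,0],0],
    [[-0.8,9.5,0.0],[0,0,0],0],
    [[-0.8,12,-0.1],[0,0,0],0],
    [[-0.8,14.5,-0.1],[0,0,0],0]
  ]
}}

```text
time: 7.93
position: [569.2, -21.8, 105.3]
tcp_rot: [-0.001, 0.995, 0.096, 0.005]
contact_force: [-2.6, 5.3, 9.6]
finger_gap: 0.009
```

```bash
python3 -c "
from h import *
im,d=snap('side','side2')
cv2.imwrite('pics/s2c.png',cv2.cvtColor(cv2.resize(im[130:240,210:310],None,fx=5,fy=5),cv2.COLOR_RGB2BGR))
print(robot.state()['contact_force'],robot.state()['position'])
"
```

```text
[-2.76511156  5.3439801   9.97221943] [569.19996721 -22.18107978 105.32959886]
```

View pics/s2c.png

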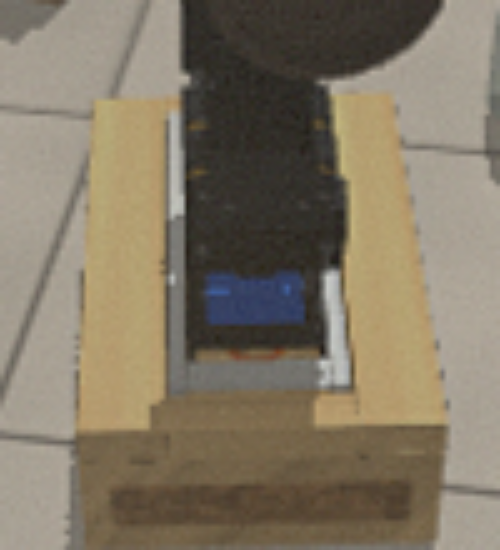

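The plate follows; its trailing edge has moved and the orange collar is appearing (crop (265,352)). Normal force is about 10 N, so I keep dragging.

Emit:
{"op": "step_arm", "data": {
  "commands": [
    [[0,2.5,0],[0,0,0],0],
    [[0,5,-0.1],[0,0,0],0],
    [[0,7.5,-0.15],[0,0,0],0],
    [[0,10,-0.2],[0,0,0],0],
    [[0,12.5,-0.3],[0,0,0],0],
    [[0,15,-0.4],[0,0,0],0]
  ]
}}

```text
time: 8.48
position: [572.0, -36.5, 105.7]
tcp_rot: [-0.001, 0.995, 0.096, 0.005]
contact_force: [-2.6, 6.2, 10.0]
finger_gap: 0.006
```

Emit:
{"op": "step_arm", "data": {
  "commands": [
    [[0,2.5,0],[0,0,0],0],
    [[0,5,-0.1],[0,0,0],0],
    [[0,7.5,-0.15],[0,0,0],0],
    [[0,10,-0.2],[0,0,0],0],
    [[0,12.5,-0.3],[0,0,0],0],
    [[0,15,-0.4],[0,0,0],0]
  ]
}}

```text
time: 8.98
position: [574.9, -51.3, 106.1]
tcp_rot: [-0.001, 0.995, 0.096, 0.005]
contact_force: [-3.1, 6.0, 10.6]
finger_gap: 0.008
```

Emit:
{"op": "step_arm", "data": {
  "commands": [
    [[0,2.5,0],[0,0,0],0],
    [[0,5,-0.1],[0,0,0],0],
    [[0,7.5,-0.2],[0,0,0],0],
    [[0,10,-0.3],[0,0,0],0],
    [[0,12.5,-0.4],[0,0,0],0],
    [[0,15,-0.45],[0,0,0],0]
  ]
}}

```text
time: 9.48
position: [577.8, -66.1, 106.6]
tcp_rot: [-0.001, 0.995, 0.096, 0.005]
contact_force: [-2.1, 6.2, 9.7]
finger_gap: 0.005
```

Emit:
{"op": "step_arm", "data": {
  "commands": [
    [[0,2.5,-0.1],[0,0,0],0],
    [[0,5,-0.15],[0,0,0],0],
    [[0,7.5,-0.25],[0,0,0],0],
    [[0,10,-0.3],[0,0,0],0]
  ]
}}

```text
time: 9.82
position: [579.7, -75.9, 106.8]
tcp_rot: [-0.001, 0.995, 0.096, 0.005]
contact_force: [-3.1, 5.9, 9.3]
finger_gap: 0.003
```

```bash
python3 -c "
from h import *
im,d=snap('side','side3')
cv2.imwrite('pics/s3c.png',cv2.cvtColor(cv2.resize(im[130:240,210:310],None,fx=5,fy=5),cv2.COLOR_RGB2BGR))
print(robot.state()['contact_force'],robot.state()['position'])
"
```

```text
[-2.0268872   5.06275952 10.0974574 ] [579.7702741  -76.25095588 106.82835838]
```

View pics/s3c.png

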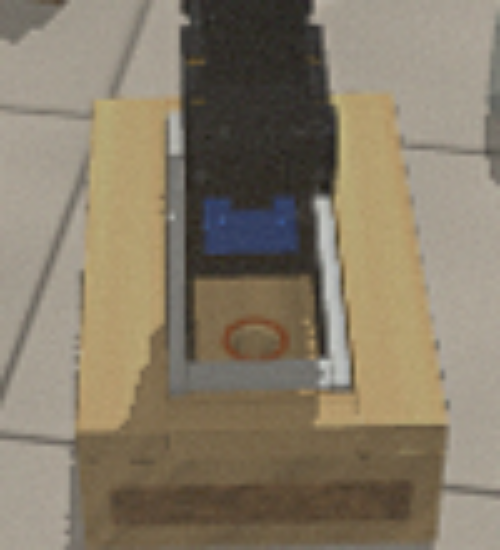

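The port with its orange collar is uncovered (crop (255,340)), about 85 mm along. Now small steps towards the stop.

Emit:
{"op": "step_arm", "data": {
  "commands": [
    [[0,1.5,-0.05],[0,0,0],0],
    [[0,3,-0.1],[0,0,0],0],
    [[0,4,-0.1],[0,0,0],0]
  ]
}}

```text
time: 10.12
position: [580.4, -79.8, 106.9]
tcp_rot: [-0.001, 0.995, 0.096, 0.005]
contact_force: [-3.0, 6.4, 9.2]
finger_gap: 0.004
```

Emit:
{"op": "step_arm", "data": {
  "commands": [
    [[0,1,-0.02],[0,0,0],0],
    [[0,2,-0.05],[0,0,0],0],
    [[0,3,-0.1],[0,0,0],0]
  ]
}}

```text
time: 10.37
position: [581.0, -82.7, 107.0]
tcp_rot: [-0.001, 0.995, 0.096, 0.005]
contact_force: [-1.7, 5.4, 9.4]
finger_gap: 0.006
```

Emit:
{"op": "step_arm", "data": {
  "commands": [
    [[0,1,-0.02],[0,0,0],0],
    [[0,2,-0.05],[0,0,0],0],
    [[0,2,-0.05],[0,0,0],0]
  ]
}}

```text
time: 10.62
position: [581.4, -84.8, 107.0]
tcp_rot: [-0.001, 0.995, 0.096, 0.005]
contact_force: [-1.1, 5.0, 10.1]
finger_gap: 0.01
```

Emit:
{"op": "step_arm", "data": {
  "commands": [
    [[0,1,-0.02],[0,0,0],0],
    [[0,2,-0.05],[0,0,0],0],
    [[0,2,-0.05],[0,0,0],0]
  ]
}}

```text
time: 10.87
position: [581.8, -86.8, 107.1]
tcp_rot: [-0.001, 0.995, 0.096, 0.005]
contact_force: [-2.0, 5.7, 11.1]
finger_gap: 0.007
```

Emit:
{"op": "step_arm", "data": {
  "commands": [
    [[0,1,-0.02],[0,0,0],0],
    [[0,2,-0.05],[0,0,0],0],
    [[0,2,-0.05],[0,0,0],0]
  ]
}}

```text
time: 11.12
position: [582.2, -88.7, 107.2]
tcp_rot: [-0.001, 0.995, 0.096, 0.005]
contact_force: [-2.0, 5.5, 9.2]
finger_gap: 0.004
```

Emit:
{"op": "step_arm", "data": {
  "commands": [
    [[0,0.7,-0.02],[0,0,0],0],
    [[0,1.5,-0.05],[0,0,0],0],
    [[0,1.5,-0.05],[0,0,0],0]
  ]
}}

```text
time: 11.37
position: [582.5, -90.1, 107.2]
tcp_rot: [-0.001, 0.995, 0.096, 0.005]
contact_force: [-2.3, 5.7, 9.5]
finger_gap: 0.006
```

Emit:
{"op": "step_arm", "data": {
  "commands": [
    [[0,0.7,-0.02],[0,0,0],0],
    [[0,1.5,-0.05],[0,0,0],0],
    [[0,1.5,-0.05],[0,0,0],0]
  ]
}}

```text
time: 11.62
position: [582.9, -91.5, 107.3]
tcp_rot: [-0.001, 0.995, 0.096, 0.005]
contact_force: [-1.6, 6.0, 9.3]
finger_gap: 0.007
```

```bash
python3 -c "
from h import *
im,d=snap('side','side4')
v=cv2.resize(im[130:240,210:310],None,fx=5,fy=5)
v=np.ascontiguousarray(v)
for y in(-10,0,5,10,15,20,95):
  z=88-0.025*y
  a,b=[tuple(int(q) for q in (proj('side',[*b2w(x,y),z])-[210,130]+.5)*5) for x in(-36,36)]
  cv2.line(v,a,b,(255,0,0) if y==10 else (0,255,0),1)
cv2.imwrite('pics/s4c.png',cv2.cvtColor(v,cv2.COLOR_RGB2BGR))
W=cloud('side',d); L=W[...,:2]-C; ly=-np.sin(TH)*L[...,0]+np.cos(TH)*L[...,1]; lx=np.cos(TH)*L[...,0]+np.sin(TH)*L[...,1]
m=(abs(lx)<33)&(W[...,2]>80)&(W[...,2]<89)&(ly<60); print(np.nanpercentile(ly[m],[90,95,98,100]))
"
```

```text
[ 6.245904    8.04211186 10.29347802 50.56304929]
```

View pics/s4c.png

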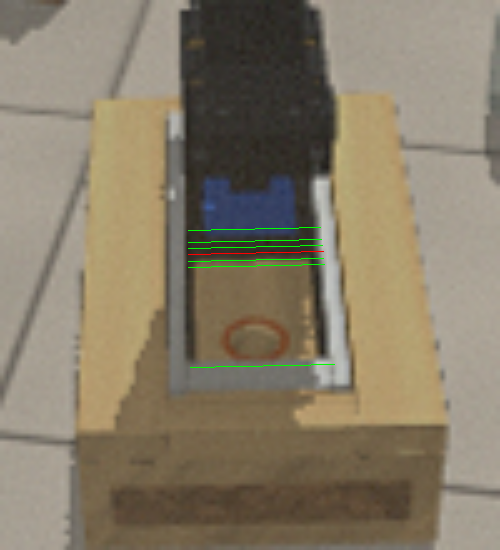

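The trailing edge sits at about box y = 10, where the stop should be. I'll push gently a bit more to feel it.

Emit:
{"op": "step_arm", "data": {
  "commands": [
    [[0,0.7,-0.02],[0,0,0],0],
    [[0,1.5,-0.05],[0,0,0],0],
    [[0,1.5,-0.05],[0,0,0],0]
  ]
}}

```text
time: 11.92
position: [583.4, -92.9, 107.4]
tcp_rot: [-0.001, 0.995, 0.096, 0.005]
contact_force: [-1.1, 5.9, 8.8]
finger_gap: 0.007
```

Emit:
{"op": "step_arm", "data": {
  "commands": [
    [[0,0.7,-0.02],[0,0,0],0],
    [[0,1.5,-0.05],[0,0,0],0],
    [[0,1.5,-0.05],[0,0,0],0]
  ]
}}

```text
time: 12.17
position: [583.7, -94.5, 107.4]
tcp_rot: [-0.001, 0.995, 0.096, 0.005]
contact_force: [-0.9, 5.8, 8.9]
finger_gap: 0.008
```

```bash
python3 -c "
from h import *
a=np.load('side4.npz')['im'];im,d=snap('side','side5')
for q in (np.load('side3.npz')['im'],a,im): print(q[165:196,258].astype(int).sum(-1).tolist())
"
```

```text
[137, 129, 145, 150, 137, 144, 153, 204, 209, 227, 211, 203, 213, 237, 215, 186, 126, 166, 152, 141, 236, 310, 306, 301, 313, 298, 289, 315, 285, 217, 288]
[161, 133, 139, 185, 225, 230, 213, 205, 223, 228, 221, 213, 173, 136, 131, 127, 154, 264, 311, 310, 301, 302, 309, 309, 304, 313, 297, 312, 284, 219, 266]
[139, 126, 165, 230, 220, 199, 213, 216, 233, 205, 227, 208, 157, 130, 135, 117, 159, 265, 318, 319, 311, 301, 308, 300, 302, 312, 294, 314, 288, 221, 288]
```

The edge hasn't moved since the last picture while the fingers went 3 mm, so they are slipping, probably at the stop. A slightly firmer press (about 11–12 N) will confirm.

Emit:
{"op": "step_arm", "data": {
  "commands": [
    [[0,0,0.3],[0,0,0],0],
    [[0,0,0.5],[0,0,0],0],
    [[0,0,0.5],[0,0,0],0]
  ]
}}

```text
time: 12.47
position: [583.7, -94.5, 107.2]
tcp_rot: [-0.001, 0.995, 0.096, 0.005]
contact_force: [-1.4, 6.4, 10.4]
finger_gap: 0.007
```

Emit:
{"op": "step_arm", "data": {
  "commands": [
    [[0,0.7,0],[0,0,0],0],
    [[0,1.5,-0.05],[0,0,0],0],
    [[0,1.5,-0.05],[0,0,0],0]
  ]
}}

```text
time: 12.72
position: [584.1, -95.8, 107.2]
tcp_rot: [-0.001, 0.995, 0.096, 0.005]
contact_force: [-1.7, 6.8, 11.1]
finger_gap: 0.002
```

Emit:
{"op": "step_arm", "data": {
  "commands": [
    [[0,0.7,0.3],[0,0,0],0],
    [[0,1.5,0.3],[0,0,0],0],
    [[0,2.5,0.3],[0,0,0],0],
    [[0,2.5,0.3],[0,0,0],0]
  ]
}}

```text
time: 13.05
position: [584.7, -98.1, 107.1]
tcp_rot: [-0.001, 0.995, 0.096, 0.005]
contact_force: [-1.4, 7.2, 10.5]
finger_gap: 0.003
```

```bash
python3 -c "
from h import *
im,d=snap('side','side6')
for c in (250,258,266):
  for q in ('side4','side5','side6'): print(c,q,np.load(q+'.npz')['im'][178:186,c].astype(int).sum(-1).tolist())
print(robot.state()['contact_force'])
"
```

```text
250 side4 [148, 143, 142, 167, 296, 321, 321, 308]
250 side5 [155, 119, 153, 177, 287, 311, 306, 315]
250 side6 [142, 143, 150, 166, 240, 325, 318, 301]
258 side4 [136, 131, 127, 154, 264, 311, 310, 301]
258 side5 [130, 135, 117, 159, 265, 318, 319, 311]
258 side6 [138, 158, 129, 176, 276, 316, 304, 306]
266 side4 [137, 137, 129, 173, 307, 297, 281, 293]
266 side5 [137, 125, 138, 189, 314, 280, 291, 300]
266 side6 [139, 146, 115, 184, 312, 297, 282, 303]
[-1.98942081  7.02025669 11.63231378]
```

At the stop: tangential force exceeds 6 N and the plate stays put. Lift off and check.

Emit:
{"op": "step_arm", "data": {
  "commands": [
    [[0,0,-2],[0,0,0],0],
    [[0,0,-10],[0,0,0],0],
    [[0,0,-50],[0,0,0],0],
    [[0,0,-90],[0,0,0],0],
    [[0,0,-124],[0,0,0],100],
    [[0,0,-124],[0,0,0],100],
    [[0,0,-124],[0,0,0],100],
    [[0,0,-124],[0,0,0],100]
  ]
}}

```text
time: 13.77
position: [581.3, -99.9, 228.0]
tcp_rot: [-0.001, 0.995, 0.096, 0.002]
contact_force: [-0.8, 0.3, -0.8]
finger_gap: 0.224
```

```bash
python3 -c "
from h import *
to([456.3,295.8,230],TH)
"
```

```text
t 13.77 pos [581.3 -99.9 228. ] F [-0.81  0.29 -0.83] gap 0.224 q [ 0.1   0.33 -0.1  -0.   -1.13  1.66]
-> ([-47.4, -412.3, -1.8], [-0.05, -0.22, -0.04])
```

Emit:
{"op": "step_arm", "data": {
  "commands": [
    [[-4,-40,0],[0,0,0],100],
    [[-8,-80,0],[0,0,0],100],
    [[-14,-120,0],[0,0,0],100],
    [[-18,-160,0],[0,0,0],100],
    [[-23,-200,0],[0,0,0],100],
    [[-28,-240,0],[0,0,0],100],
    [[-32,-280,0],[0,0,0],100],
    [[-37,-320,0],[0,0,0],100],
    [[-41,-360,0],[0,0,0],100],
    [[-46,-400,0],[0,0,0],100],
    [[-47.4,-412.3,0],[0,0,0],100],
    [[-47.4,-412.3,0],[0,0,0],100],
    [[-47.4,-412.3,0],[0,0,0],100],
    [[-47.4,-412.3,0],[0,0,0],100],
    [[-47.4,-412.3,0],[0,0,0],100]
  ]
}}

```text
time: 15.02
position: [457.0, 294.3, 228.1]
tcp_rot: [0.0, 0.995, 0.095, 0.002]
contact_force: [0.9, -0.2, -0.2]
finger_gap: 1.001
```

```bash
python3 - <<'E'
from h import *
to([456.3,295.8,115],TH)
for n in("top","side"):
    im,d=snap(n,n+"7"); W=cloud(n,d); i=im.astype(int)
    L=W[...,:2]-C; ly=-np.sin(TH)*L[...,0]+np.cos(TH)*L[...,1]; lx=np.cos(TH)*L[...,0]+np.sin(TH)*L[...,1]
    # project window pixels onto plane z=65
    K,R,t=cam(n); c0=-R.T@t
    v,u=np.mgrid[0:384,0:512]; ray=np.stack([(u-K[0,2])/K[0,0],(v-K[1,2])/K[1,1],np.ones_like(u)],-1)@R
    def plane(z): s=(z-c0[2])/ray[...,2]; X=c0+s[...,None]*ray; q=X[...,:2]-C; return np.cos(TH)*q[...,0]+np.sin(TH)*q[...,1],-np.sin(TH)*q[...,0]+np.cos(TH)*q[...,1]
    px,py=plane(66)
    m=(abs(px)<30)&(py>25)&(py<85)&(i[...,0]-i[...,2]>60)&(i[...,0]>1.7*i[...,1])
    pts=np.c_[px[m],py[m]]; print(n,"collar px",m.sum(), pts.mean(0).round(1) if m.sum() else "", np.percentile(pts,[2,98],axis=0).round(1).tolist() if m.sum() else "")
    if m.sum()>5: print(cv2.fitEllipse(pts.astype(np.float32)))
    b=(i[...,2]>i[...,0]+40)&(abs(lx)<45)&(abs(ly)<115); print(" blue", np.nanpercentile(ly[b],[2,98]).round(1))
    r=(130,330,90,290) if n=="top" else (130,240,210,310)
    c=im[155:255,195:325] if n=="top" else im[130:240,210:310]
    cv2.imwrite(f"pics/{n}7c.png",cv2.cvtColor(cv2.resize(c,None,fx=5,fy=5,interpolation=cv2.INTER_CUBIC),cv2.COLOR_RGB2BGR))
E
```

```text
t 15.02 pos [457.  294.3 228.1] F [ 0.86 -0.19 -0.19] gap 1.001 q [ 0.87  0.26 -0.22  0.   -1.1   0.89]
-> ([-0.9, -1.7, 113.0], [0.06, -0.23, -0.1])
top collar px 33 [-1.7 53.6] [[-17.0, 39.0], [15.4, 68.6]]
((-0.6032326221466064, 55.01921081542969), (29.988147735595703, 31.42108726501465), 97.72588348388672)
 blue [-92.2  -5.3]
side collar px 11 [ 1.8 49.4] [[-12.5, 40.8], [16.6, 63.7]]
((2.1616389751434326, 54.516380310058594), (29.764223098754883, 30.51011085510254), 102.80310821533203)
 blue [-94.7  -8.5]
```

View pics/top7c.png

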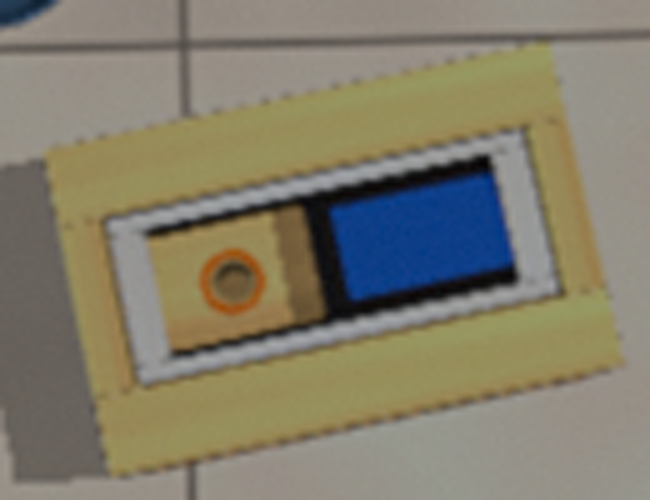

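View pics/side7.png

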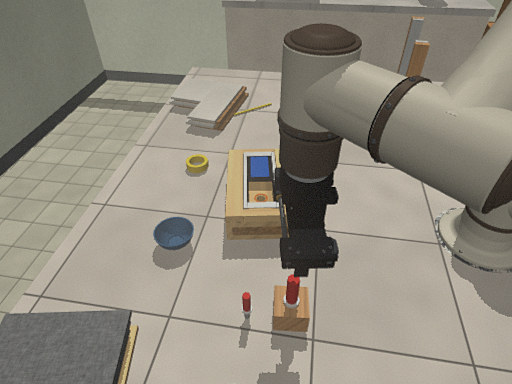

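Port collar (crop (232,282)) is clear and the shutter is open. The port centre comes out at box (0.8, 54.8), matching the nominal. The probe in the stand is directly below the gripper (side (292,290)), so I go down.

Emit:
{"op": "step_arm", "data": {
  "commands": [
    [[-0.9,-1,30],[0,0,0],100],
    [[-0.9,-1,60],[0,0,0],100],
    [[-0.9,-1,85],[0,0,0],100],
    [[-0.9,-1,100],[0,0,0],100],
    [[-0.9,-1,108],[0,0,0],100],
    [[-0.9,-1,112],[0,0,0],100],
    [[-0.9,-1,112],[0,0,0],100],
    [[-0.9,-1,112],[0,0,0],100],
    [[-0.9,-1,112],[0,0,0],100]
  ]
}}

```text
time: 15.87
position: [457.1, 297.2, 118.0]
tcp_rot: [-0.001, 0.995, 0.096, 0.004]
contact_force: [0.5, 0.2, -0.4]
finger_gap: 1.003
```

```bash
python3 -c "
from h import *
to([456.3,295.8,115],TH)
"
```

```text
t 15.87 pos [457.1 297.2 118. ] F [ 0.5   0.24 -0.41] gap 1.003 q [ 0.88  0.37 -0.36  0.   -0.83  0.88]
-> ([-1.0, 1.3, 3.0], [-0.08, -0.43, 0.0])
```

Emit:
{"op": "step_arm", "data": {
  "commands": [
    [[-0.5,1.2,2],[0,0,0],100],
    [[-0.5,1.2,2.5],[0,0,0],100],
    [[-0.5,1.2,2.5],[0,0,0],100],
    [[-0.5,1.2,2.5],[0,0,0],100]
  ]
}}

```text
time: 16.2
position: [456.1, 295.5, 114.4]
tcp_rot: [-0.0, 0.995, 0.096, 0.003]
contact_force: [0.7, -0.0, 0.1]
finger_gap: 0.999
```

Emit:
{"op": "step_arm", "data": {
  "commands": [
    [[0,0,0],[0,0,0],60],
    [[0,0,0],[0,0,0],50],
    [[0,0,0],[0,0,0],40],
    [[0,0,0],[0,0,0],35],
    [[0,0,0],[0,0,0],30],
    [[0,0,0],[0,0,0],25],
    [[0,0,0],[0,0,0],20],
    [[0,0,0],[0,0,0],15],
    [[0,0,0],[0,0,0],10],
    [[0,0,0],[0,0,0],0],
    [[0,0,0],[0,0,0],0],
    [[0,0,0],[0,0,0],0],
    [[0,0,0],[0,0,0],0]
  ],
  "newtons": 20
}}

```text
time: 17.28
position: [456.1, 295.4, 114.1]
tcp_rot: [-0.0, 0.995, 0.096, 0.003]
contact_force: [0.1, 0.4, 0.2]
finger_gap: 0.267
```

Gripped at a 23 mm gap (grip is 24 mm). Lifting.

Emit:
{"op": "step_arm", "data": {
  "commands": [
    [[0,0,-5],[0,0,0],0],
    [[0,0,-15],[0,0,0],0],
    [[0,0,-35],[0,0,0],0],
    [[0,0,-60],[0,0,0],0],
    [[0,0,-85],[0,0,0],0],
    [[0,0,-105],[0,0,0],0],
    [[0,0,-120],[0,0,0],0],
    [[0,0,-125],[0,0,0],0],
    [[0,0,-125],[0,0,0],0],
    [[0,0,-125],[0,0,0],0]
  ]
}}

```text
time: 18.12
position: [455.0, 295.1, 238.8]
tcp_rot: [-0.0, 0.995, 0.096, 0.002]
contact_force: [-0.1, -0.8, -0.7]
finger_gap: 0.271
```

```bash
python3 -c "
from h import *
p=b2w(0.6,55);print(p);to([*p,239],TH)
im,d=snap('side','side8')
"
```

```text
[561.89448156  13.10398049]
t 18.12 pos [455.  295.1 238.8] F [-0.14 -0.83 -0.68] gap 0.271 q [ 0.88  0.24 -0.2   0.   -1.12  0.89]
-> ([51.2, 297.2, 0.0], [-0.0, -0.25, -0.01])
```

View pics/side8.png

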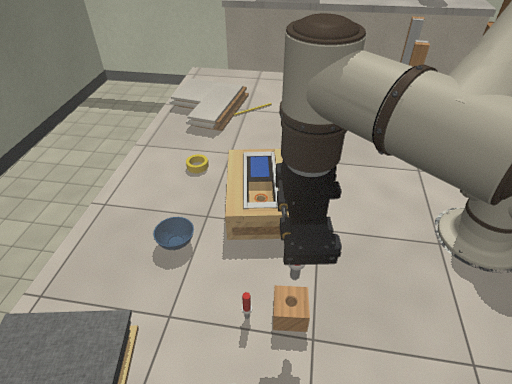

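The probe is out (stand hole visible at (291,300)). Moving over the port.

Emit:
{"op": "step_arm", "data": {
  "commands": [
    [[6,35,0],[0,0,0],0],
    [[12,70,0],[0,0,0],0],
    [[18,105,0],[0,0,0],0],
    [[24,140,0],[0,0,0],0],
    [[30,175,0],[0,0,0],0],
    [[36,210,0],[0,0,0],0],
    [[42,245,0],[0,0,0],0],
    [[47,272,0],[0,0,0],0],
    [[50,290,0],[0,0,0],0],
    [[51.2,297.2,0],[0,0,0],0],
    [[51.2,297.2,0],[0,0,0],0],
    [[51.2,297.2,0],[0,0,0],0],
    [[51.2,297.2,0],[0,0,0],0],
    [[51.2,297.2,0],[0,0,0],0]
  ]
}}

```text
time: 19.33
position: [562.1, 14.4, 239.3]
tcp_rot: [-0.0, 0.995, 0.097, 0.002]
contact_force: [0.1, 0.6, -0.5]
finger_gap: 0.272
```

```bash
python3 -c "
from h import *
p=b2w(0.6,55);to([*p,185],TH)
im,d=snap('side','side9')
cv2.imwrite('pics/s9c.png',cv2.cvtColor(cv2.resize(im[60:250,190:340],None,fx=3.1,fy=3.1),cv2.COLOR_RGB2BGR))
"
```

```text
t 19.33 pos [562.1  14.4 239.3] F [ 0.09  0.62 -0.47] gap 0.272 q [ 0.31  0.28 -0.16  0.   -1.13  1.45]
-> ([-0.7, 1.2, 54.3], [-0.01, -0.28, 0.09])
```

View pics/s9c.png

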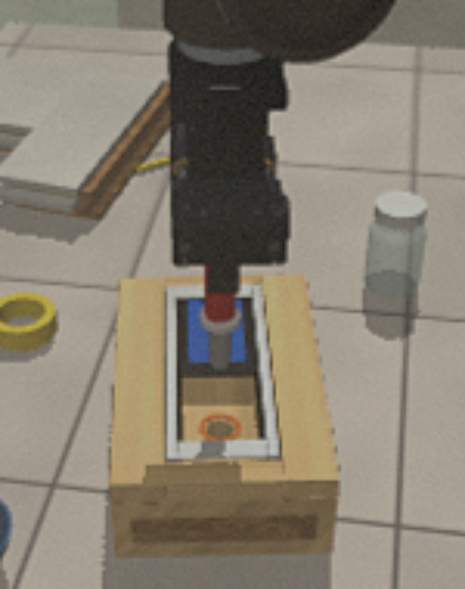

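Emit:
{"op": "step_arm", "data": {
  "commands": [
    [[-0.4,0.8,20],[0,0.2,0],0],
    [[-0.4,0.8,40],[0,0.2,0],0],
    [[-0.4,0.8,52],[0,0.2,0],0],
    [[-0.4,0.8,56],[0,0.2,0],0],
    [[-0.4,0.8,56],[0,0.2,0],0],
    [[-0.4,0.8,56],[0,0.2,0],0],
    [[-0.4,0.8,56],[0,0.2,0],0],
    [[-0.4,0.8,56],[0,0.2,0],0],
    [[-0.4,0.8,56],[0,0.2,0],0]
  ]
}}

```text
time: 20.13
position: [562.9, 12.7, 184.4]
tcp_rot: [-0.001, 0.995, 0.096, 0.005]
contact_force: [-0.0, -0.1, 0.1]
finger_gap: 0.268
```

```bash
python3 - <<'E'
from h import *
p=b2w(0.6,55);to([*p,123],TH)
im,d=snap('side','side10')
X=robot.state()["position"]
v=np.ascontiguousarray(cv2.resize(im[120:240,200:320],None,fx=5,fy=5,interpolation=cv2.INTER_CUBIC))
def dot(P,c):
    q=(proj('side',P)-[200,120]+.5)*5; cv2.circle(v,tuple(int(a) for a in q),3,c,-1)
b0=[X[0],X[1],X[2]-104]
dot(b0,(0,255,0)); dot([*b2w(0,55),65],(255,0,255)); dot([X[0],X[1],X[2]-55],(0,255,255))
cv2.imwrite('pics/s10c.png',cv2.cvtColor(v,cv2.COLOR_RGB2BGR))
E
```

```text
t 20.13 pos [562.9  12.7 184.4] F [-0.03 -0.11  0.1 ] gap 0.268 q [ 0.31  0.32 -0.24  0.   -1.    1.45]
-> ([-1.6, -0.6, 61.4], [-0.01, -0.61, 0.01])
```

View pics/s10c.png

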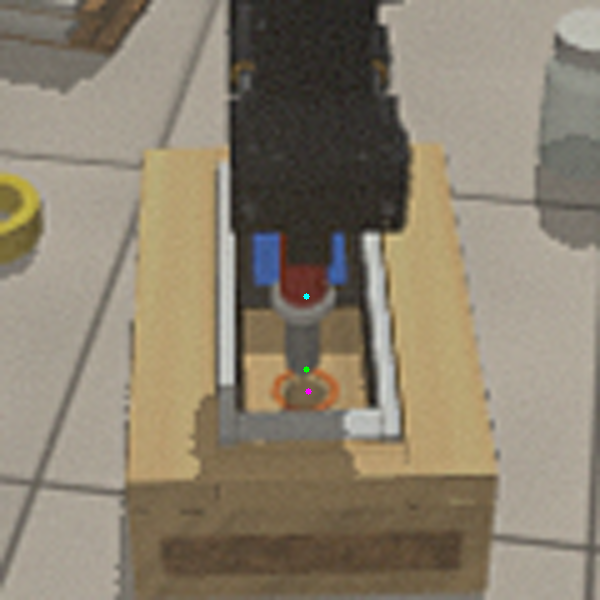

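I turned the wrong way by 0.2°; correcting tilt (-0.6° about tool y) and x before insertion.

Emit:
{"op": "step_arm", "data": {
  "commands": [
    [[-1,-0.4,0],[0,-0.6,0],0],
    [[-1,-0.4,2],[0,-0.6,0],0],
    [[-1,-0.4,4],[0,-0.6,0],0],
    [[-1,-0.4,4],[0,-0.6,0],0],
    [[-1,-0.4,4],[0,-0.6,0],0],
    [[-1,-0.4,4],[0,-0.6,0],0]
  ]
}}

```text
time: 20.68
position: [561.4, 12.7, 179.3]
tcp_rot: [0.0, 0.995, 0.096, -0.001]
contact_force: [-0.1, 0.7, -1.4]
finger_gap: 0.266
```

```bash
python3 - <<'E'
from h import *
p=b2w(0.6,55);to([*p,123],TH)
s=robot.state();R=Ro.from_quat(np.r_[s["tcp_rot"][1:],s["tcp_rot"][0]]);print("tip",(s["position"]+R.apply([0,0,104])).round(1),"port",p)
im,d=snap('side','side11')
v=np.ascontiguousarray(cv2.resize(im[120:240,200:320],None,fx=5,fy=5,interpolation=cv2.INTER_CUBIC))
cv2.imwrite('pics/s11c.png',cv2.cvtColor(v,cv2.COLOR_RGB2BGR))
E
```

```text
t 20.68 pos [561.4  12.7 179.3] F [-0.1   0.75 -1.44] gap 0.266 q [ 0.31  0.33 -0.24 -0.   -1.    1.45]
-> ([0.6, -0.3, 56.3], [0.0, 0.11, -0.0])
tip [561.2  12.7  75.3] port [561.89448156  13.10398049]
```

View pics/s11c.png

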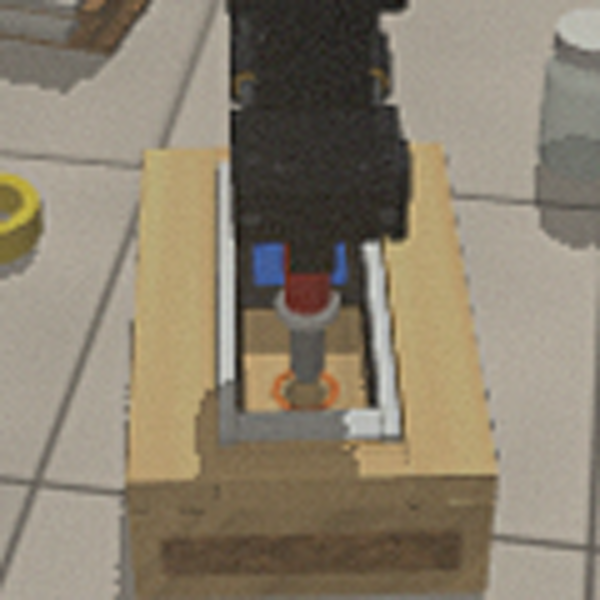

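The tip (307,378) is nearly centred on the collar (305,390); I shift +0.6 mm in x and descend in guarded steps.

Emit:
{"op": "step_arm", "data": {
  "commands": [
    [[0.6,-0.2,3],[0,0,0],0],
    [[0.6,-0.2,6],[0,0,0],0],
    [[0.6,-0.2,9],[0,0,0],0],
    [[0.6,-0.2,12],[0,0,0],0],
    [[0.6,-0.2,14],[0,0,0],0],
    [[0.6,-0.2,14],[0,0,0],0]
  ]
}}

```text
time: 21.23
position: [561.6, 13.0, 164.7]
tcp_rot: [0.0, 0.995, 0.096, -0.002]
contact_force: [-1.0, 1.0, -2.0]
finger_gap: 0.266
```

Emit:
{"op": "step_arm", "data": {
  "commands": [
    [[0,0,3],[0,0,0],0],
    [[0,0,6],[0,0,0],0],
    [[0,0,6],[0,0,0],0]
  ]
}}

```text
time: 21.48
position: [561.5, 13.0, 158.7]
tcp_rot: [0.0, 0.995, 0.096, -0.002]
contact_force: [0.6, 0.5, -0.8]
finger_gap: 0.268
```

The tip is 10 mm into the hole with no reaction. Continuing.

Emit:
{"op": "step_arm", "data": {
  "commands": [
    [[0,0,3],[0,0,0],0],
    [[0,0,6],[0,0,0],0],
    [[0,0,9],[0,0,0],0],
    [[0,0,12],[0,0,0],0],
    [[0,0,15],[0,0,0],0],
    [[0,0,15],[0,0,0],0]
  ]
}}

```text
time: 21.98
position: [561.4, 12.9, 143.6]
tcp_rot: [0.0, 0.995, 0.096, -0.002]
contact_force: [-0.1, -0.0, -1.2]
finger_gap: 0.269
```

Emit:
{"op": "step_arm", "data": {
  "commands": [
    [[0,0,3],[0,0,0],0],
    [[0,0,6],[0,0,0],0],
    [[0,0,9],[0,0,0],0],
    [[0,0,12],[0,0,0],0],
    [[0,0,14],[0,0,0],0],
    [[0,0,14],[0,0,0],0]
  ]
}}

```text
time: 22.48
position: [561.6, 13.0, 129.8]
tcp_rot: [0.0, 0.995, 0.096, -0.001]
contact_force: [-0.4, -0.0, -1.3]
finger_gap: 0.268
```

Emit:
{"op": "step_arm", "data": {
  "commands": [
    [[0,0,1],[0,0,0],0],
    [[0,0,2],[0,0,0],0],
    [[0,0,3],[0,0,0],0],
    [[0,0,3],[0,0,0],0]
  ]
}}

```text
time: 22.82
position: [561.8, 13.0, 127.3]
tcp_rot: [0.0, 0.995, 0.096, -0.001]
contact_force: [0.1, -0.0, -0.3]
finger_gap: 0.268
```

Emit:
{"op": "step_arm", "data": {
  "commands": [
    [[0,0,0.7],[0,0,0],0],
    [[0,0,1.5],[0,0,0],0],
    [[0,0,1.5],[0,0,0],0],
    [[0,0,1.5],[0,0,0],0]
  ]
}}

```text
time: 23.15
position: [561.9, 13.0, 125.9]
tcp_rot: [0.0, 0.995, 0.096, -0.001]
contact_force: [0.2, -0.5, -0.1]
finger_gap: 0.266
```

Emit:
{"op": "step_arm", "data": {
  "commands": [
    [[0,0,0.7],[0,0,0],0],
    [[0,0,1.3],[0,0,0],0],
    [[0,0,1.3],[0,0,0],0],
    [[0,0,1.3],[0,0,0],0]
  ]
}}

```text
time: 23.48
position: [561.9, 13.0, 124.6]
tcp_rot: [0.0, 0.995, 0.096, -0.001]
contact_force: [-0.1, 0.4, -1.7]
finger_gap: 0.269
```

Emit:
{"op": "step_arm", "data": {
  "commands": [
    [[0,0,0.7],[0,0,0],0],
    [[0,0,1],[0,0,0],0],
    [[0,0,1],[0,0,0],0],
    [[0,0,1],[0,0,0],0]
  ]
}}

```text
time: 23.82
position: [562.1, 13.0, 124.1]
tcp_rot: [0.0, 0.995, 0.096, -0.001]
contact_force: [-1.1, 0.1, 2.1]
finger_gap: 0.269
```

Seated: contact at TCP z = 124, exactly as expected. Releasing (the jaws open 14 mm above the frame).

Emit:
{"op": "step_arm", "data": {
  "commands": [
    [[0,0,0.5],[0,0,0],0],
    [[0,0,0.5],[0,0,0],0],
    [[0,0,0],[0,0,0],40],
    [[0,0,0],[0,0,0],60],
    [[0,0,0],[0,0,0],100],
    [[0,0,0],[0,0,0],100],
    [[0,0,0],[0,0,0],100],
    [[0,0,0],[0,0,0],100],
    [[0,0,0],[0,0,0],100],
    [[0,0,0],[0,0,0],100],
    [[0,0,0],[0,0,0],100],
    [[0,0,0],[0,0,0],100]
  ]
}}

```text
time: 24.82
position: [561.9, 13.1, 123.6]
tcp_rot: [0.0, 0.995, 0.096, -0.001]
contact_force: [0.2, -0.6, -1.0]
finger_gap: 0.935
```

Emit:
{"op": "step_arm", "data": {
  "commands": [
    [[0,0,-10],[0,0,0],100],
    [[0,0,-30],[0,0,0],100],
    [[0,0,-60],[0,0,0],100],
    [[0,0,-90],[0,0,0],100],
    [[0,0,-120],[0,0,0],100],
    [[0,-40,-120],[0,0,0],100],
    [[-20,-80,-120],[0,0,0],100],
    [[-40,-120,-120],[0,0,0],100],
    [[-50,-160,-120],[0,0,0],100],
    [[-60,-200,-120],[0,0,0],100],
    [[-70,-240,-120],[0,0,0],100],
    [[-80,-280,-120],[0,0,0],100],
    [[-80,-280,-120],[0,0,0],100],
    [[-80,-280,-120],[0,0,0],100],
    [[-80,-280,-120],[0,0,0],100]
  ]
}}

```text
time: 26.07
position: [430.0, 272.8, 244.3]
tcp_rot: [0.0, 0.995, 0.096, -0.001]
contact_force: [-0.6, -0.0, 0.1]
finger_gap: 1.002
```

```bash
python3 - <<'E'
from h import *
print(robot.state()["position"],robot.state()["contact_force"])
for n in("top","side"):
    im,d=snap(n,n+"12"); W=cloud(n,d); i=im.astype(int)
    red=(i[...,0]>2.2*i[...,1])&(i[...,0]>80)&(np.hypot(W[...,0]-562,W[...,1]-13)<40)
    p=W[red]; t=p[p[:,2]>np.nanpercentile(p[:,2],97)-4]; print(n,"red top",len(t),t.mean(0).round(1),"port",b2w(0.6,55).round(1),"zrange",np.nanpercentile(p[:,2],[2,98]).round(0))
    L=W[...,:2]-C; ly=-np.sin(TH)*L[...,0]+np.cos(TH)*L[...,1]; lx=np.cos(TH)*L[...,0]+np.sin(TH)*L[...,1]
    b=(i[...,2]>i[...,0]+40)&(abs(lx)<45)&(abs(ly)<115); print(" blue", np.nanpercentile(ly[b],[2,98]).round(1))
    for l in("jar","dish","coil"):
        for r in robot.regions_of(l,n)[:1]: print(l,np.nanmedian(W[r["pixels"]],0).round(1))
    c=im[155:255,195:325] if n=="top" else im[100:250,190:340]
    cv2.imwrite(f"pics/{n}12c.png",cv2.cvtColor(cv2.resize(c,None,fx=4,fy=4,interpolation=cv2.INTER_CUBIC),cv2.COLOR_RGB2BGR))
E
```

```text
[429.99226465 272.76697401 244.29376668] [-0.60940469 -0.02456461  0.11159794]
top red top 39 [559.9  13.8 140. ] port [561.9  13.1] zrange [ 77. 142.]
 blue [-92.4  -5.5]
dish [763.8 148.7  19.4]
coil [ 793.1 -170.1   22.7]
side red top 39 [562.9  13.9 138.7] port [561.9  13.1] zrange [ 75. 140.]
 blue [-93.6  -9.5]
jar [ 795.1 -163.4   17.5]
dish [767.9 127.6  24.7]
coil [ 797.2 -170.3   15.6]
```

View pics/side12c.png

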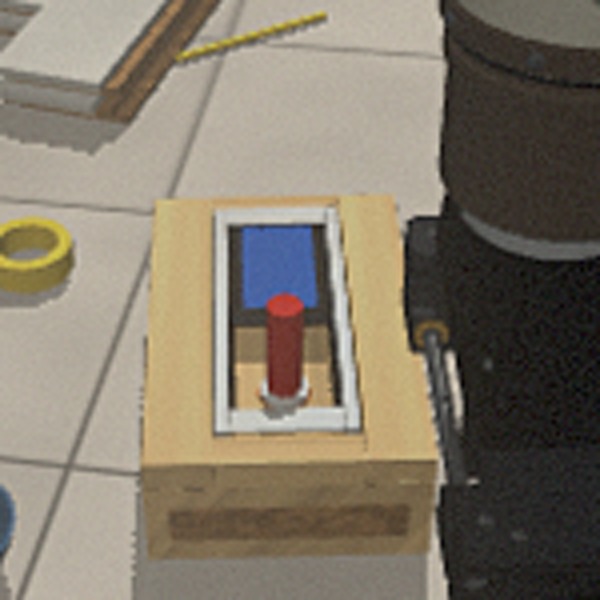

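View pics/top12c.png

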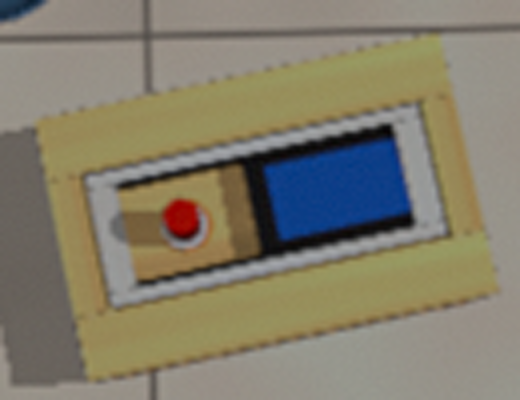

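```bash
python3 - <<'E'
from h import *
for n,bx in(("top",(350,251,380,272)),("side",(306,121,328,162))):
    a,b=np.load(n+"0.npz")["im"],np.load(n+"12.npz")["im"]; x0,y0,x1,y1=bx
    print(n,np.abs(a[y0:y1,x0:x1].astype(int)-b[y0:y1,x0:x1]).mean())
print(robot.job_done())
E
```

```text
top 3.6513227513227515
side 72.21655580192166
the job is handed in; nothing more can be done
None
```

The shutter is open at its stop and the probe is upright and fully home in the port. I released it, backed the arm off and handed the job in at about 26 s.

- **Shutter:** I pressed it with closed fingertips at about 9–12 N and dragged it along the track. The highest combined push I read was about 14 N, under the 20 N limit. At the stop the sideways force rose above 6 N, the plate stopped moving and the fingertips slipped on it. The last images put its trailing edge at about y = +10 mm, which matches 100 mm of travel, and it was still there after I left.
- **Probe:** I took the larger one from the wooden stand, not the small look-alike. It met the port floor at the expected height. After release its top is at 139–140 mm (nominal 140 mm) and within about 2 mm of the port centre.
- **Bystanders:** The dish is where it started, and so is the ring in the top view. In the side view the ring's median shifted by several mm, which I put down to the network outlining it differently. The jar looks unchanged in the top camera.
- **Checks that failed or disagreed:** The network missed the jar in the last top picture and reported the ring as the jar in the side one. The side camera could not check the jar because the arm hid it, so I compared its pixels in the top view before and after instead. The two cameras also differ by about 2–3 mm in x, so I used their average.

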